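# Tray up the left-hand and right-hand brackets

## Robot

A 6-joint arm with a two-finger parallel gripper is mounted at the origin on the work surface. World frame = base frame: x ahead of the robot, y to its left, z up, the work surface at z = 0. Lengths are in mm, angles in rad, forces in N, time in s.
With the tool pointing down it reaches from about 350 to 775 mm from the base axis. Payload 7.3 kg.
Tool frame: the origin (TCP) lies at the very end of the fingers, on their centre line; the grasp point (between the pads) lies 19 mm behind it; z points along the fingers, y is the line along which they close (so a half turn about z gives the same grasp; the last joint's range is limited). The gripper opens to 92 mm and grips with 3 to 60 N. Pads are 19 mm wide; open, the fingers measure 130 mm over their backs; the gripper's body (75 mm by 190 mm) begins 47 mm behind the grasp point.
Start: joints at [1.08, 0.342, 1.524, -0, 1.275, -0.146], TCP at [177.441, 494.125, 226.741] pointing down, gripper open.
Joint ranges: [-2.53, 2.53], [-0.77, 2.02], [0.04, 2.7], [-1, 4.14], [0.28, 2.66], [-3.11, 3.11]. Speed limits (rad/s): [2.57, 2.57, 3.14, 3.14, 3.14, 3.14].

## Interface

Orientations are given as [roll, pitch, yaw] about the fixed x, y, z axes, in that order (R = Rz(yaw) Ry(pitch) Rx(roll)).
In Python, from plant import bot gives the robot as it stands.
- The arm moves only by the tool apply_moves, never from a script. Its argument "motion" is text: rows parted by semicolons, each of 4 numbers parted by spaces: the shift along the tool's x, y, z in m, then the turn about the tool's z in degrees. A call has 1 to 8 rows; each row shifts and turns the commanded pose from where the row before left it, along the tool's axes as they then stand; what a row does not reach is not made up. A row lasts 1/8 s, in which the tool goes at most 62.5 mm and 10.7 degrees, less where a joint would pass 70% of its speed; a pose out of reach is approached as far as the arm can. A call with a gripper value outside its range is refused whole. "fingers" is the opening, from -1 (shut) to 1 (fully open), set as the call begins (left out, the last holds). The fingers move at their own pace and stop on an object; the grip force is fixed at half the most. Time passes only in rows, so rows that do not move let the fingers close. It gives the time, the measured TCP pose, the force, the opening and the grip force at its end, in the units of the state.
- bot.get_obs(): the state, without advancing time (a new reading comes with each control period).
- bot.capture(name): name is "scene" or "top" or "wrist"; returns a dict with "img" (480x640x3 uint8, blue, green, red), "range_z" (480x640 float32, mm along the optical axis (not along the pixel's ray), 0 where there is no reading), "fx", "fy", "cx", "cy" (pixels), "D" ([k1, k2, p1, p2, k3] as OpenCV has them; the pictures are not rectified), "world_from_camera" (4x4, takes a point from camera to world coordinates); the wrist camera has in their place "mount" (4x4, takes a point from camera to tool coordinates, whose origin is the TCP and whose axes are the flange's). Camera axes: x right, y down, z forward; pixel columns grow to the right and rows downward; lengths in mm; the calibration is good to about 2 mm. A picture is of the moment at which its call begins: read the wrist's pose just before it.
- bot.close_job(): hands the job in; it is judged then, once.
Trained networks look in a picture, given as the dict that the camera call returned (one of the last four; its "shot" number tells which), for a name from the list of things; names that differ only in an ending like _2 or _b are one class to them, and where a whole thing is asked for, a point or a joint stands for the part that bears it (a point fixed in the world has none). Each returns a list of dicts, best first, with "p" (0 to 1); they miss things now and then, are a little off and sometimes report something else, mostly with a low value. They report only what shows in the picture. A call takes as long as a camera call. They do not tell look-alikes from the thing itself.
- bot.cut_out(picture, thing): "pixels" (480x640 bool, what is visible of it) and "point" ([column, row] in pixels, amid what is visible of it).
The state is a dict: "time": time; "joint_positions": joint angles; "dq": joint speeds; "tau": joint torques, N m; "tool_pos": TCP position; "tcp_rot": TCP orientation; "contact_force": force on the tool from outside, world axes, zero at the start; "moment": the same for the moment, N m; "grip_width": finger opening in mm; "finger_force": force on a finger pad.
Only numpy, scipy, OpenCV 4.12 (cv2) and the standard library are available. Lean on these libraries where they do the work, as an engineer would, in place of code of your own. Each camera call takes 0.05 s, during which the arm holds its last target. There are 200 camera calls.

## Task

Among the parts on the bench are two left-hand and two right-hand brackets, mirror images of each other, the rib closing one end. Pick them out and fill the two trays: each goes in the tray that already holds a bracket of its own hand, one to an empty compartment, standing flat on its base, set down and not dropped. Leave the brackets with the rib in the middle where they are on the bench, and leave those already in the trays in their compartments.

Things in the scene. Friction and masses are not known exactly. Their poses are not given: they have to be found in the camera images.
- left_a: Left-hand steel bracket, 9 mm plate, 0.56 kg: flat base 80 (x) x 46 (y) mm; upright plate on its +y edge (y 14..23, full length, to z = 54 mm), free to pinch across its 9 mm from above at x -25..25; one sloping rib at the -x end (x -40..-31), the left end seen from the open side (-y). Origin: centre of base underside, z up. Any yaw, among the parts mid-bench.
- left_b: Left-hand steel bracket, 9 mm plate, 0.56 kg: flat base 80 (x) x 46 (y) mm; upright plate on its +y edge (y 14..23, full length, to z = 54 mm), free to pinch across its 9 mm from above at x -25..25; one sloping rib at the -x end (x -40..-31), the left end seen from the open side (-y). Origin: centre of base underside, z up. Any yaw, among the parts mid-bench.
- right_a: Right-hand steel bracket, 9 mm plate, 0.56 kg: flat base 80 (x) x 46 (y) mm; upright plate on its +y edge (y 14..23, full length, to z = 54 mm), free to pinch across its 9 mm from above at x -25..25; one sloping rib at the +x end (x 31..40), the right end seen from the open side (-y). Origin: centre of base underside, z up. Any yaw, among the parts mid-bench.
- right_b: Right-hand steel bracket, 9 mm plate, 0.56 kg: flat base 80 (x) x 46 (y) mm; upright plate on its +y edge (y 14..23, full length, to z = 54 mm), free to pinch across its 9 mm from above at x -25..25; one sloping rib at the +x end (x 31..40), the right end seen from the open side (-y). Origin: centre of base underside, z up. Any yaw, among the parts mid-bench.
- middle_a: Un-handed steel bracket: same base, 54 mm upright plate, origin and axes as left_a, but its rib stands at the middle of its length (x -4.5..4.5 mm). It stays where it is on the bench among the others (shift under 15 mm).
- middle_b: Un-handed steel bracket: same base, 54 mm upright plate, origin and axes as left_a, but its rib stands at the middle of its length (x -4.5..4.5 mm). It stays where it is on the bench among the others (shift under 15 mm).
- tray_left: The left-hand tray: fixed plywood, 234 (x) x 112 (y) x 18 mm high, on either side. Origin: centre of underside, z up, x away from the robot within 0.25 rad. Floor top at z = 6 mm; walls, dividers 6 mm thick to z = 18. Three compartments 70 (x) x 100 (y) mm, centres x = -76, 0, +76, y = 0; the +x one already holds sample_left. A bracket fits with its length along the tray's y, either way round.
- sample_left: Left-hand bracket like left_a (same size, origin, axes), loose, already standing flat in the +x (far) compartment of tray_left, within 6 mm of its centre, its length along the tray's y (its +y edge with the upright plate towards the tray's -x, the robot). It is to stay in that compartment.
- tray_right: The right-hand tray: fixed plywood, 234 (x) x 112 (y) x 18 mm high, on either side. Origin: centre of underside, z up, x away from the robot within 0.25 rad. Floor top at z = 6 mm; walls, dividers 6 mm thick to z = 18. Three compartments 70 (x) x 100 (y) mm, centres x = -76, 0, +76, y = 0; the +x one already holds sample_right. A bracket fits with its length along the tray's y, either way round.
- sample_right: Right-hand bracket like right_a (same size, origin, axes), loose, already standing flat in the +x (far) compartment of tray_right, within 6 mm of its centre, its length along the tray's y (its +y edge with the upright plate towards the tray's -x, the robot). It is to stay in that compartment.
There are look-alikes about, which are no part of the job. What is shaped like the sample_right but brown is not meant.

How it is judged:
By the outcome, as a careful person would: the job done as asked, in the order asked, and still so for the second after the job is handed in, with the robot touching nothing.
It also fails if it takes over 104 s, if anything falls off the work surface, if the arm or the gripper's body presses on something with over 40 N, if the wrist force passes 120 N, or if a joint passes its speed limit or range.

## Working session

There is one attempt and no reset: what is moved stays moved. The work goes in short steps, Python scripts to look and compute and a tool call to move; the robot and the scene stay as the last step left them, time stands still between calls to the robot, and variables do not carry over. Pictures are saved under pics/ and viewed, at most 14 in all, crops included, and the job is handed in when it is done.

Besides the shell and the picture viewer there is one more tool, called after ">>>" as name(argument=value, ...), one argument or row to a line, values as JSON. apply_moves: Moves the arm, as the interface text tells. Its arguments: {"type":"object","properties":{"motion":{"type":"string"},"fingers":{"type":"number"}},"required":["motion"]}

```bash
mkdir -p pics; cat > h.py <<'E'
import numpy as np, cv2, json
from plant import bot
from scipy.spatial.transform import Rotation as R
def cloud(c, T):
    h,w=c["range_z"].shape
    u,v=np.meshgrid(np.arange(w),np.arange(h))
    K=np.array([[c["fx"],0,c["cx"]],[0,c["fy"],c["cy"]],[0,0,1.]])
    n=cv2.undistortPoints(np.stack([u.ravel(),v.ravel()],1).astype(np.float64)[:,None],K,np.array(c["D"],float)).reshape(h,w,2)
    z=c["range_z"].astype(float)
    P=np.dstack([n[...,0]*z,n[...,1]*z,z])
    T=np.array(T)
    W=P@T[:3,:3].T+T[:3,3]
    W[z==0]=np.nan
    return W
E
python3 - <<'E'
from h import *
print({k:v for k,v in bot.get_obs().items()})
for n in ("top","scene"):
    c=bot.capture(n); cv2.imwrite(f"pics/{n}0.png",c["img"]); 
    print(n,c["fx"],c["D"],np.round(c["world_from_camera"],3).tolist())
    np.savez(f"{n}0.npz",W=cloud(c,c["world_from_camera"]),img=c["img"])
E
```

```text
{'time': 0.0, 'joint_positions': array([ 1.08001104e+00,  3.42734479e-01,  1.52503336e+00,  1.04584774e-06,
        1.27537354e+00, -1.46015018e-01]), 'dq': array([-2.22639881e-03,  5.00724180e-04,  1.54773232e-03,  3.89540883e-05,
       -6.30893297e-04,  9.97176511e-04]), 'tau': array([-3.59577016e-04, -4.31243455e+01, -2.44218367e+01,  7.17697316e-02,
        5.57684444e-02, -5.84697295e-05]), 'tool_pos': array([177.2319122 , 493.7473242 , 226.03314943]), 'tcp_rot': array([-3.14006055e+00, -2.26323692e-04,  2.79682191e+00]), 'contact_force': array([-0.0765715 ,  0.96699818,  0.05360391]), 'moment': array([ 0.07016775, -0.04527249, -0.00493674]), 'finger_force': 0.0, 'grip_width': 91.89617951654257}
top 504.242208687821 [-0.003038  0.        0.        0.        0.      ] [[-0.018, -0.999, 0.05, 530.9], [-1.0, 0.018, -0.006, -9.175], [0.005, -0.051, -0.999, 1049.909], [0.0, 0.0, 0.0, 1.0]]
scene 450.83328324652916 [-0.02284354  0.          0.          0.          0.        ] [[-0.712, 0.393, -0.582, 1162.509], [0.702, 0.414, -0.579, 543.65], [0.013, -0.821, -0.571, 593.149], [0.0, 0.0, 0.0, 1.0]]
```

View pics/top0.png

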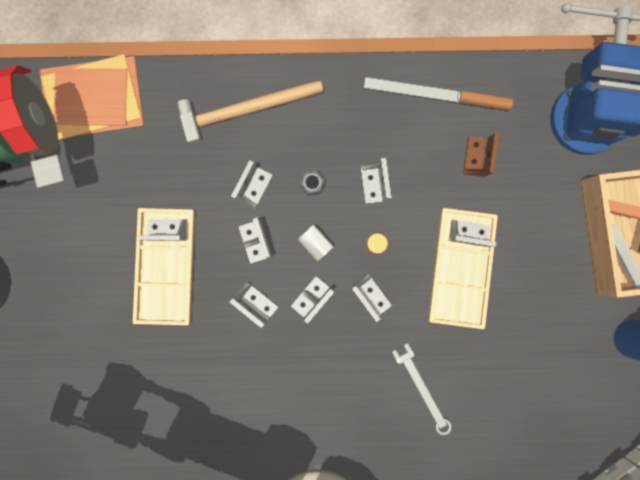

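View pics/scene0.png

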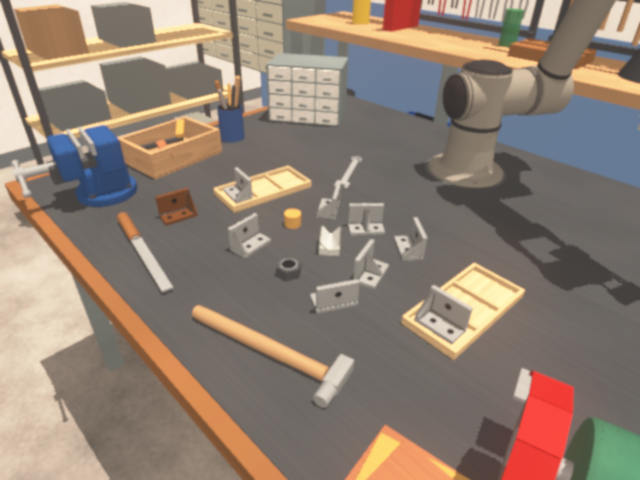

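The top view shows six steel brackets at (252,184), (375,182), (255,241), (255,304), (313,299) and (372,297). The trays are at (163,266) and (463,268), each with a sample in its far compartment. A brown decoy stands at (481,155). Next I enlarge these and fit poses.

```bash
cat >> h.py <<'E'
import itertools
from scipy.ndimage import gaussian_filter
from scipy.optimize import minimize
def model(x,y,kind):
    """height of bracket at local x,y; kind -1 left,0 mid,1 right"""
    h=np.where((abs(x)<=40)&(abs(y)<=23),9.,0.)
    rc=35.5*kind
    rib=(abs(x-rc)<=4.5)&(abs(y)<=23)
    h=np.where(rib,np.maximum(h,9+45*np.clip((y+23)/37,0,1)),h)
    return np.where((abs(x)<=40)&(y>=14)&(y<=23),54.,h)
def fit(P,z0=0.,g=3.0):
    """P: Nx3 world points about one bracket, z0 = floor. Returns the best (cost,kind,x,y,yaw) per kind"""
    out=[]
    H=np.clip(P[:,2]-z0,0,60); c0=P[H>6,:2].mean(0)
    def cost(p,k):
        c,s=np.cos(p[2]),np.sin(p[2]); d=P[:,:2]-p[:2]
        x=d[:,0]*c+d[:,1]*s; y=-d[:,0]*s+d[:,1]*c
        m=sum(model(x+a,y+b,k) for a,b in ((0,0),(1.5,1.5),(-1.5,1.5),(1.5,-1.5),(-1.5,-1.5)))/5
        return np.minimum(abs(m-H),15).mean()
    for k in (-1,0,1):
        best=min(((cost((c0[0]+a,c0[1]+b,t),k),c0[0]+a,c0[1]+b,t) for a in(-8,0,8) for b in(-8,0,8) for t in np.arange(0,2*np.pi,np.pi/24)))
        r=minimize(cost,best[1:],args=(k,),method="Nelder-Mead",options=dict(initial_simplex=[best[1:]]+[tuple(np.add(best[1:],e)) for e in ((4,0,0),(0,4,0),(0,0,.1))],xatol=.05,fatol=1e-4))
        out.append((round(r.fun,3),k,round(r.x[0],1),round(r.x[1],1),round((r.x[2]+np.pi)%(2*np.pi)-np.pi,3)))
    return sorted(out)
E
python3 - <<'E'
from h import *
d=np.load("top0.npz"); W=d["W"]; img=d["img"]
pts=dict(A=(252,184),B=(375,182),C=(255,241),D=(255,304),E=(313,299),F=(372,297),SL=(163,230),SR=(474,231))
m=[]
for n,(u,v) in pts.items():
    cr=cv2.resize(img[v-30:v+30,u-30:u+30],(200,200),interpolation=cv2.INTER_CUBIC); cv2.putText(cr,n,(3,20),0,.7,(0,255,255),2); m.append(cr)
    P=W[v-27:v+27,u-27:u+27].reshape(-1,3); P=P[~np.isnan(P[:,0])]
    if n[0]=="S":
        P=W[v-20:v+16,u-24:u+24].reshape(-1,3); P=P[~np.isnan(P[:,0])]
        r=fit(P,6)
    else: r=fit(P,0)
    print(n,len(P),np.round(np.percentile(P[:,2],[2,50,98]),1),r)
cv2.imwrite("pics/mos.png",np.vstack([np.hstack(m[:4]),np.hstack(m[4:])]))
# floor check
print("table z",np.nanmedian(W[330:360,200:380,2]))
for t,(a,b,c,e) in dict(L=(200,330,128,200),R=(203,333,424,504)).items():
    Q=W[a:b,c:e].reshape(-1,3); Q=Q[(Q[:,2]>13)&(Q[:,2]<23)]
    r=cv2.minAreaRect(Q[:,:2].astype(np.float32)); print(t,r,np.median(Q[:,2]))
E
```

```text
A 2903 [-3.3  2.  59.3] [(np.float64(2.439), -1, np.float64(689.6), np.float64(121.1), np.float64(-0.487)), (np.float64(2.992), 0, np.float64(689.9), np.float64(121.1), np.float64(-0.487)), (np.float64(3.005), 1, np.float64(689.7), np.float64(120.6), np.float64(-0.441))]
B 2904 [-3.3  1.8 59.2] [(np.float64(2.281), -1, np.float64(693.5), np.float64(-130.3), np.float64(-3.024)), (np.float64(2.822), 1, np.float64(693.8), np.float64(-130.0), np.float64(-3.003)), (np.float64(2.87), 0, np.float64(693.5), np.float64(-129.9), np.float64(-3.012))]
C 2900 [-3.3  1.4 59.1] [(np.float64(2.031), 0, np.float64(575.9), np.float64(120.8), np.float64(-2.834)), (np.float64(2.516), 1, np.float64(576.6), np.float64(120.9), np.float64(-2.831)), (np.float64(2.522), -1, np.float64(574.4), np.float64(120.4), np.float64(-2.836))]
D 2902 [-3.4  1.8 59. ] [(np.float64(2.302), 1, np.float64(447.8), np.float64(120.3), np.float64(0.866)), (np.float64(2.813), -1, np.float64(447.7), np.float64(121.0), np.float64(0.846)), (np.float64(2.86), 0, np.float64(447.5), np.float64(121.1), np.float64(0.89))]
E 2903 [-3.4  1
[... 636 characters left out ...]
64(5.21), 1, np.float64(603.0), np.float64(300.6), np.float64(1.589)), (np.float64(5.251), 0, np.float64(603.3), np.float64(300.6), np.float64(1.578))]
SR 1722 [-1.6 14.9 65.5] [(np.float64(4.412), 1, np.float64(585.2), np.float64(-323.2), np.float64(1.401)), (np.float64(5.375), -1, np.float64(583.2), np.float64(-334.9), np.float64(1.399)), (np.float64(5.444), 0, np.float64(582.7), np.float64(-335.8), np.float64(1.392))]
table z 0.23807788587498635
L ((527.2677612304688, 306.32110595703125), (114.45467376708984, 234.43014526367188), 87.49956512451172) 17.228020717585878
R ((512.3267822265625, -307.61834716796875), (114.15614318847656, 234.5540313720703), 81.50531768798828) 16.962145306580396
```

View pics/mos.png

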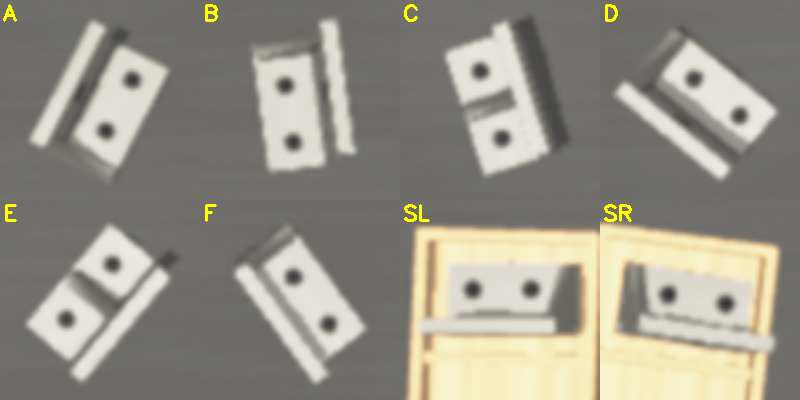

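Candidates:
- **Left-hand:** A (252,184) and B (375,182). Seen from the open side, the rib closes the left end, as on the sample in the left tray (163,230).
- **Right-hand:** D (255,304) and F (372,297). The rib is at the right end, as on the sample in the right tray (474,231).
- **Rib in the middle:** C (255,241) and E (313,299). These stay.
- **Brown decoy:** (481,155), left alone.

The crops and the model fits agree, so I start with A.

```bash
cat >> h.py <<'E'
BR=dict(A=(689.6,121.1,-.487,-1),B=(693.5,-130.3,-3.024,-1),D=(447.8,120.3,.866,1),F=(457.4,-119.4,.615,1))
TR=dict(L=(527.3,306.3,-.044),R=(512.3,-307.6,-.148))
def gp(x,y,psi,k):
    """TCP xy for pinching a bracket at this pose"""
    a,b=4*k,18.5
    return np.array([x+a*np.cos(psi)-b*np.sin(psi), y+a*np.sin(psi)+b*np.cos(psi)])
def slot(t,i,k):
    x,y,w=TR[t]; return gp(x+76*i*np.cos(w),y+76*i*np.sin(w),w+np.pi/2,k)
def plan(xy,z,yaw,step=52,turn=9.5,extra_z=None):
    o=bot.get_obs(); p=np.array(o["tool_pos"],float); th=o["tcp_rot"][2]
    t=np.array([*xy,z]); d=t-p; da=((yaw-th+np.pi)%(2*np.pi)-np.pi)
    n=int(max(1,np.ceil(np.linalg.norm(d)/step),np.ceil(abs(np.degrees(da))/turn)))
    rows=[]; cur=p.copy(); c=th
    for i in range(1,n+1):
        e=p+d*i/n-cur
        ax=np.array([[np.cos(c),np.sin(c),0],[np.sin(c),-np.cos(c),0],[0,0,-1]])
        s=np.round(ax@e/1000,3); a=round(-np.degrees(th+da*i/n-c)*2)/2
        cur=cur+ax.T@s*1000; c-=np.radians(a); rows.append("%g %g %g %g"%(*s,a))
    print("t",round(o["time"],2),"pos",np.round(p,1),"yaw",round(th,3),"q6",round(o["joint_positions"][5],2),"-> target",np.round(t,1),round(yaw,3),"turn",round(np.degrees(da),1))
    for i in range(0,n,8): print("; ".join(rows[i:i+8]))
E
python3 -c "
from h import *
plan(gp(*BR['A']),110,-.487+np.pi)"
```

```text
t 0.1 pos [177.3 493.8 226.1] yaw 2.797 q6 -0.15 -> target [694.7 139.3 110. ] 2.655 turn -8.1
-0.047 -0.012 0.009 0.5; -0.046 -0.012 0.009 1; -0.047 -0.011 0.009 0.5; -0.048 -0.011 0.009 0.5; -0.047 -0.01 0.009 0.5; -0.047 -0.009 0.009 1; -0.047 -0.009 0.009 0.5; -0.048 -0.009 0.008 0.5
-0.047 -0.008 0.009 0.5; -0.048 -0.008 0.009 1; -0.048 -0.006 0.009 0.5; -0.048 -0.007 0.009 0.5; -0.047 -0.006 0.009 0.5
```

>>> apply_moves(
  motion="-0.047 -0.012 0.009 0.5; -0.046 -0.012 0.009 1; -0.047 -0.011 0.009 0.5; -0.048 -0.011 0.009 0.5; -0.047 -0.01 0.009 0.5; -0.047 -0.009 0.009 1; -0.047 -0.009 0.009 0.5; -0.048 -0.009 0.008 0.5",
  fingers=0,
)

```text
time: 1.1
tool_pos: [496.9, 274.7, 155.0]
tcp_rot: [-3.141, -0.001, 2.709]
contact_force: [0.9, 0.0, 0.3]
grip_width: 46.3
finger_force: 0.0
```

>>> apply_moves(
  motion="-0.047 -0.008 0.009 0.5; -0.048 -0.008 0.009 1; -0.048 -0.006 0.009 0.5; -0.048 -0.007 0.009 0.5; -0.047 -0.006 0.009 0.5; 0 0 0 0; 0 0 0 0",
)

```text
time: 1.98
tool_pos: [693.7, 140.0, 110.0]
tcp_rot: [-3.141, -0.002, 2.657]
contact_force: [-0.2, -0.3, 0.6]
grip_width: 45.8
finger_force: 0.0
```

```bash
python3 - <<'E'
from h import *
plan(gp(*BR['A']),22,-.487+np.pi,step=30)
o=bot.get_obs(); c=bot.capture("wrist"); cv2.imwrite("pics/w1.png",c["img"])
T=np.eye(4); T[:3,:3]=R.from_euler("xyz",o["tcp_rot"]).as_matrix(); T[:3,3]=o["tool_pos"]
W=cloud(c,T@np.array(c["mount"])).reshape(-1,3)
P=W[~np.isnan(W[:,0])]; P=P[(np.hypot(P[:,0]-689.6,P[:,1]-121.1)<60)&(P[:,2]<65)]
P=P[::max(1,len(P)//4000)]
print(len(P),fit(P))
E
```

```text
t 1.98 pos [693.7 140.  110. ] yaw 2.657 q6 -1.0 -> target [694.7 139.3  22. ] 2.655 turn -0.1
-0 -0 0.029 0; -0.001 -0 0.03 0; -0 -0 0.029 0
4796 [(np.float64(2.182), -1, np.float64(688.3), np.float64(119.4), np.float64(-0.483)), (np.float64(2.837), 1, np.float64(690.8), np.float64(117.9), np.float64(-0.458)), (np.float64(2.924), 0, np.float64(689.0), np.float64(118.7), np.float64(-0.473))]
```

>>> apply_moves(
  motion="0 0.001 0.029 0; 0 0 0.03 0; 0 0 0.02 0; 0 0 0.009 0; 0 0 0 0",
)

```text
time: 2.65
tool_pos: [694.8, 141.0, 22.8]
tcp_rot: [3.142, -0.0, 2.658]
contact_force: [-0.6, 0.1, -0.2]
grip_width: 45.8
finger_force: 0.0
```

>>> apply_moves(
  motion="0 0 0 0; 0 0 0 0; 0 0 0 0; 0 0 0 0; 0 0 0 0; 0 0 0 0",
  fingers=-1,
)

```text
time: 3.4
tool_pos: [694.8, 140.1, 23.1]
tcp_rot: [-3.141, 0.0, 2.657]
contact_force: [-2.7, -3.0, 3.8]
grip_width: 8.9
finger_force: 30.0
```

>>> apply_moves(
  motion="0 0 -0.01 0; 0 0 -0.025 0; 0 0 -0.035 0; 0 0 -0.03 0; 0 0 0 0",
)

```text
time: 4.03
tool_pos: [696.3, 141.5, 125.1]
tcp_rot: [3.138, 0.004, 2.658]
contact_force: [-0.4, -0.0, -7.2]
grip_width: 9.2
finger_force: 30.0
```

```bash
python3 - <<'E'
from h import *
plan(slot('L',0,-1),120,TR['L'][2]-np.pi/2)
E
```

```text
t 4.03 pos [696.3 141.5 125.1] yaw 2.658 q6 -0.99 -> target [508.6 303.1 120. ] -1.615 turn 115.2
0.019 0.004 0 -9; 0.017 0.007 0.001 -8.5; 0.017 0.01 0 -9; 0.014 0.012 0.001 -9; 0.013 0.014 -0 -9; 0.01 0.016 0 -8.5; 0.008 0.018 0.001 -9; 0.005 0.018 0 -9
0.002 0.019 0.001 -9; -0.001 0.019 -0 -8.5; -0.004 0.019 0 -9; -0.007 0.017 0.001 -9; -0.009 0.017 0 -8.5
```

>>> apply_moves(
  motion="0.019 0.004 0 -9; 0.017 0.007 0.001 -8.5; 0.017 0.01 0 -9; 0.014 0.012 0.001 -9; 0.013 0.014 0 -9; 0.01 0.016 0 -8.5; 0.008 0.018 0.001 -9; 0.005 0.018 0 -9",
)

```text
time: 5.03
tool_pos: [577.4, 240.3, 117.1]
tcp_rot: [3.139, -0.003, -2.381]
contact_force: [0.6, 0.6, -6.1]
grip_width: 9.5
finger_force: 30.0
```

>>> apply_moves(
  motion="0.002 0.019 0.001 -9; -0.001 0.019 0 -8.5; -0.004 0.019 0 -9; -0.007 0.017 0.001 -9; -0.009 0.017 0 -8.5; 0 0 0 0; 0 0 0 0",
)

```text
time: 5.9
tool_pos: [507.1, 301.8, 116.6]
tcp_rot: [3.14, -0.001, -1.621]
contact_force: [1.1, 1.2, -6.1]
grip_width: 9.3
finger_force: 30.0
```

```bash
python3 - <<'E'
from h import *
plan(slot('L',0,-1),35,TR['L'][2]-np.pi/2,step=25)
c=bot.capture("wrist"); cv2.imwrite("pics/w2.png",c["img"])
E
```

```text
t 5.9 pos [507.1 301.8 116.6] yaw -1.621 q6 -2.68 -> target [508.6 303.1  35. ] -1.615 turn 0.3
-0 -0 0.02 0; -0.001 -0.001 0.021 0; -0 -0 0.02 -0.5; -0 -0 0.021 0
```

View pics/w2.png

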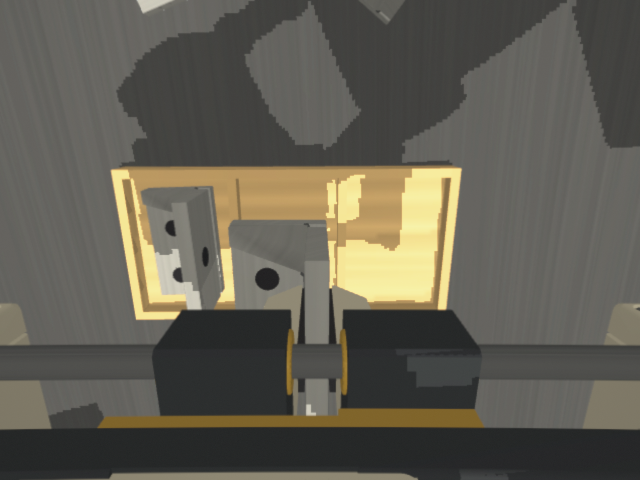

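The wrist view shows bracket A held upright at (280,260), with its base pointing towards the sample at (180,245). It is over the middle compartment (240–335) and square to the tray, so I lower it.

>>> apply_moves(
  motion="0 0 0.02 0; -0.001 -0.001 0.021 0; 0 0 0.02 -0.5; 0 0 0.014 0; 0 0 0.004 0; 0 0 0 0; 0 0 0 0",
)

```text
time: 6.82
tool_pos: [509.0, 303.3, 39.6]
tcp_rot: [-3.14, 0.001, -1.61]
contact_force: [-0.5, -0.6, -5.9]
grip_width: 9.0
finger_force: 30.0
```

>>> apply_moves(
  motion="0 0 0.003 0; 0 0 0.002 0; 0 0 0.001 0; 0 0 0 0",
)

```text
time: 7.32
tool_pos: [508.3, 303.1, 32.6]
tcp_rot: [3.141, 0.0, -1.61]
contact_force: [0.1, 0.9, -6.2]
grip_width: 8.8
finger_force: 30.0
```

>>> apply_moves(
  motion="0 0 0.002 0; 0 0 0.001 0; 0 0 0 0; 0 0 0 0",
)

```text
time: 7.82
tool_pos: [508.4, 303.1, 29.7]
tcp_rot: [-3.142, 0.0, -1.61]
contact_force: [-0.2, 0.1, -5.8]
grip_width: 8.8
finger_force: 30.0
```

>>> apply_moves(
  motion="0 0 0.001 0; 0 0 0 0; 0 0 0 0",
)

```text
time: 8.2
tool_pos: [508.5, 303.2, 29.0]
tcp_rot: [-3.141, 0.0, -1.61]
contact_force: [-0.7, -0.6, -2.6]
grip_width: 9.0
finger_force: 30.0
```

Contact is starting: the force went from -5.8 to -2.6 N. One more millimetre, then I open to about 30 mm and rise.

>>> apply_moves(
  motion="0 0 0.001 0; 0 0 0 0; 0 0 0 0",
)

```text
time: 8.57
tool_pos: [508.6, 303.2, 29.0]
tcp_rot: [-3.141, 0.0, -1.61]
contact_force: [-3.7, -1.7, 6.2]
grip_width: 8.8
finger_force: 30.0
```

>>> apply_moves(
  motion="0 0 0 0; 0 0 0 0; 0 0 0 0; 0 0 0 0; 0 0 0 0",
  fingers=-0.35,
)

```text
time: 9.2
tool_pos: [508.5, 303.1, 27.7]
tcp_rot: [-3.142, 0.0, -1.61]
contact_force: [-0.5, -1.5, -0.7]
grip_width: 29.7
finger_force: 0.0
```

>>> apply_moves(
  motion="0 0 -0.015 0; 0 0 -0.035 0; 0 0 -0.04 0; 0 0 0 0",
)

```text
time: 9.7
tool_pos: [510.5, 304.1, 122.3]
tcp_rot: [-3.134, 0.004, -1.61]
contact_force: [0.3, 0.4, -0.1]
grip_width: 29.8
finger_force: 0.0
```

```bash
python3 - <<'E'
from h import *
plan(gp(*BR['B']),115,BR['B'][2])
E
```

```text
t 9.7 pos [510.5 304.1 122.3] yaw -1.61 q6 -2.69 -> target [ 699.6 -148.2  115. ] -3.024 turn -81.0
0.044 -0.021 0.001 8; 0.042 -0.026 0 8; 0.037 -0.032 0.001 8.5; 0.031 -0.038 0.001 8; 0.027 -0.041 0.001 8; 0.02 -0.045 0 8; 0.014 -0.047 0.001 8; 0.008 -0.048 0.001 8.5
-0 -0.049 0.001 8; -0.007 -0.049 0 8
```

>>> apply_moves(
  motion="0.044 -0.021 0.001 8; 0.042 -0.026 0 8; 0.037 -0.032 0.001 8.5; 0.031 -0.038 0.001 8; 0.027 -0.041 0.001 8; 0.02 -0.045 0 8; 0.014 -0.047 0.001 8; 0.008 -0.048 0.001 8.5",
  fingers=0,
)

```text
time: 10.7
tool_pos: [659.3, -60.3, 111.2]
tcp_rot: [3.141, -0.001, -2.749]
contact_force: [0.3, -0.3, -0.6]
grip_width: 46.0
finger_force: 0.0
```

>>> apply_moves(
  motion="0 -0.049 0.001 8; -0.007 -0.049 0 8; 0 0 0 0; 0 0 0 0",
)

```text
time: 11.2
tool_pos: [696.8, -149.1, 109.9]
tcp_rot: [3.14, -0.002, -3.023]
contact_force: [0.3, 0.5, -0.6]
grip_width: 45.7
finger_force: 0.0
```

```bash
python3 - <<'E'
from h import *
plan(gp(*BR['B']),22,BR['B'][2],step=30)
E
```

```text
t 11.2 pos [ 696.8 -149.1  109.9] yaw -3.023 q6 -2.01 -> target [ 699.6 -148.2   22. ] -3.024 turn -0.0
-0.001 0 0.029 0; -0.001 0 0.03 0; -0.001 0.001 0.029 0
```

>>> apply_moves(
  motion="-0.001 0 0.029 0; -0.001 0 0.03 0; -0.001 -0.001 0.02 0; 0 0 0.009 0; 0 0 0 0; 0 0 0 0",
)

```text
time: 11.95
tool_pos: [701.3, -150.4, 24.0]
tcp_rot: [-3.141, 0.002, -3.024]
contact_force: [-0.2, -0.0, -0.6]
grip_width: 45.7
finger_force: 0.0
```

>>> apply_moves(
  motion="0 0 0 0; 0 0 0 0; 0 0 0 0; 0 0 0 0; 0 0 0 0; 0 0 0 0",
  fingers=-1,
)

```text
time: 12.7
tool_pos: [700.5, -149.8, 22.8]
tcp_rot: [3.141, -0.0, -3.024]
contact_force: [-0.4, 3.1, 2.2]
grip_width: 8.8
finger_force: 30.0
```

>>> apply_moves(
  motion="0 0 -0.01 0; 0 0 -0.025 0; 0 0 -0.035 0; 0 0 -0.03 0; 0 0 0 0; 0 0 0 0",
)

```text
time: 13.45
tool_pos: [699.5, -150.2, 120.7]
tcp_rot: [3.14, -0.003, -3.024]
contact_force: [-0.8, 0.7, -5.5]
grip_width: 9.1
finger_force: 30.0
```

```bash
python3 - <<'E'
from h import *
plan(slot('L',-1,-1),120,TR['L'][2]+np.pi/2)
E
```

```text
t 13.45 pos [ 699.5 -150.2  120.7] yaw -3.024 q6 -2.01 -> target [432.7 306.5 120. ] 1.527 turn -99.3
0.019 0.044 0 9; 0.026 0.041 0 9; 0.032 0.036 0 9; 0.037 0.03 0 9; 0.041 0.024 0 9; 0.045 0.018 0 9; 0.047 0.01 0 9; 0.048 0.003 0.001 9
0.048 -0.005 -0 9; 0.047 -0.012 -0 9; 0.044 -0.019 -0 9.5
```

>>> apply_moves(
  motion="0.019 0.044 0 9; 0.026 0.041 0 9; 0.032 0.036 0 9; 0.037 0.03 0 9; 0.041 0.024 0 9; 0.045 0.018 0 9; 0.047 0.01 0 9; 0.048 0.003 0.001 9",
)

```text
time: 14.45
tool_pos: [504.5, 182.4, 120.0]
tcp_rot: [-3.138, -0.001, 1.997]
contact_force: [1.2, 0.8, -4.5]
grip_width: 8.7
finger_force: 30.0
```

>>> apply_moves(
  motion="0.048 -0.005 0 9; 0.047 -0.012 0 9; 0.044 -0.019 0 9.5; 0 0 0 0; 0 0 0 0; 0 0 0 0",
)

```text
time: 15.2
tool_pos: [433.8, 305.4, 121.1]
tcp_rot: [-3.141, 0.001, 1.522]
contact_force: [0.4, -0.3, -6.0]
grip_width: 8.8
finger_force: 30.0
```

```bash
python3 - <<'E'
from h import *
plan(slot('L',-1,-1),35,TR['L'][2]+np.pi/2,step=25)
E
```

```text
t 15.2 pos [433.8 305.4 121.1] yaw 1.522 q6 0.52 -> target [432.7 306.5  35. ] 1.527 turn 0.3
0 -0 0.022 0; 0 -0.001 0.021 0; 0.001 0 0.022 0; -0 -0 0.021 -0.5
```

>>> apply_moves(
  motion="0 0 0.022 0; 0 -0.001 0.021 0; 0.001 0 0.022 0; 0 0 0.014 -0.5; 0 0 0.006 0; 0 0 0.002 0; 0 0 0 0; 0 0 0 0",
)

```text
time: 16.2
tool_pos: [432.9, 307.8, 35.3]
tcp_rot: [3.14, -0.001, 1.532]
contact_force: [-0.0, 0.6, -6.1]
grip_width: 9.3
finger_force: 30.0
```

>>> apply_moves(
  motion="0 0 0.002 0; 0 0 0.001 0; 0 0 0 0; 0 0 0 0",
)

```text
time: 16.7
tool_pos: [432.6, 307.6, 31.7]
tcp_rot: [3.142, -0.0, 1.531]
contact_force: [0.5, 0.2, -5.1]
grip_width: 9.2
finger_force: 30.0
```

>>> apply_moves(
  motion="0 0 0.001 0; 0 0 0.001 0; 0 0 0 0; 0 0 0 0",
)

```text
time: 17.2
tool_pos: [432.5, 307.5, 29.7]
tcp_rot: [-3.142, -0.0, 1.531]
contact_force: [-0.9, -0.5, -6.0]
grip_width: 8.6
finger_force: 30.0
```

>>> apply_moves(
  motion="0 0 0.001 0; 0 0 0 0; 0 0 0 0",
)

```text
time: 17.58
tool_pos: [432.6, 307.6, 28.8]
tcp_rot: [3.141, -0.0, 1.532]
contact_force: [0.1, 0.0, -4.2]
grip_width: 8.6
finger_force: 30.0
```

>>> apply_moves(
  motion="0 0 0.001 0; 0 0 0 0; 0 0 0 0",
)

```text
time: 17.95
tool_pos: [432.6, 307.6, 28.8]
tcp_rot: [3.141, -0.0, 1.532]
contact_force: [-3.2, -0.9, 6.4]
grip_width: 8.9
finger_force: 30.0
```

>>> apply_moves(
  motion="0 0 0 0; 0 0 0 0; 0 0 0 0; 0 0 0 0; 0 0 0 0",
  fingers=-0.35,
)

```text
time: 18.58
tool_pos: [432.6, 307.5, 27.7]
tcp_rot: [3.142, -0.0, 1.531]
contact_force: [0.4, -0.3, -0.9]
grip_width: 30.1
finger_force: 0.0
```

>>> apply_moves(
  motion="0 0 -0.015 0; 0 0 -0.035 0; 0 0 -0.04 0; 0 0 0 0; 0 0 0 0",
)

```text
time: 19.2
tool_pos: [432.3, 307.4, 117.9]
tcp_rot: [3.141, -0.0, 1.531]
contact_force: [-0.7, -0.0, 0.6]
grip_width: 29.6
finger_force: 0.0
```

```bash
python3 - <<'E'
from h import *
plan(gp(*BR['D']),115,BR['D'][2])
c=bot.capture("top"); cv2.imwrite("pics/top1.png",c["img"]); W=cloud(c,c["world_from_camera"])
P=W.reshape(-1,3); P=P[~np.isnan(P[:,0])]
for x,y,k in ((447.8,120.3,1),(457.4,-119.4,1),(575.9,120.8,0),(454.4,4,0)):
    Q=P[(np.hypot(P[:,0]-x,P[:,1]-y)<55)&(P[:,2]<65)]; print(fit(Q)[0])
E
```

```text
t 19.2 pos [432.3 307.4 117.9] yaw 1.531 q6 0.51 -> target [436.3 135.3 115. ] 0.866 turn -38.1
-0.034 0.002 0.001 7.5; -0.034 0.007 0 8; -0.033 0.011 0.001 7.5; -0.03 0.015 0 7.5; -0.029 0.02 0.001 7.5
(np.float64(2.697), 1, np.float64(447.3), np.float64(120.5), np.float64(0.865))
(np.float64(2.22), 1, np.float64(457.1), np.float64(-118.8), np.float64(0.626))
(np.float64(2.416), 0, np.float64(575.3), np.float64(120.9), np.float64(-2.841))
(np.float64(2.248), 0, np.float64(454.4), np.float64(3.8), np.float64(2.419))
```

View pics/top1.png

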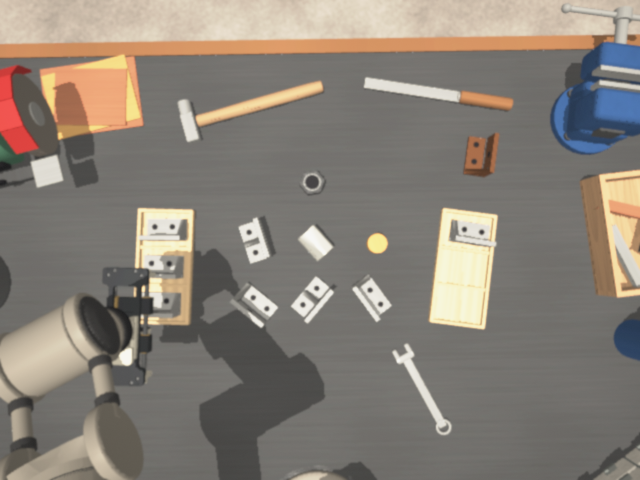

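The left tray now holds its sample at (163,230), A at (162,265) and B at (165,302, partly hidden by the gripper). The rest has not moved, and D is still at (255,304). D is next.

>>> apply_moves(
  motion="-0.034 0.002 0.001 7.5; -0.034 0.007 0 8; -0.033 0.011 0.001 7.5; -0.03 0.015 0 7.5; -0.029 0.02 0.001 7.5; 0 0 0 0; 0 0 0 0; 0 0 0 0",
  fingers=0,
)

```text
time: 20.25
tool_pos: [436.4, 136.0, 114.4]
tcp_rot: [-3.141, 0.0, 0.87]
contact_force: [0.7, 0.4, 0.4]
grip_width: 45.4
finger_force: 0.0
```

```bash
python3 - <<'E'
from h import *
plan(gp(*BR['D']),22.5,BR['D'][2],step=30)
E
```

```text
t 20.25 pos [436.4 136.  114.4] yaw 0.87 q6 0.83 -> target [436.3 135.3  22.5] 0.866 turn -0.2
-0 0 0.023 0; -0 0 0.023 0; -0 0 0.023 0; -0.001 0 0.023 0
```

>>> apply_moves(
  motion="0 0 0.023 0; 0 0 0.03 0; -0.001 0 0.028 0; 0 0 0.01 0; 0 0 0.001 0; 0 0 0 0; 0 0 0 0",
)

```text
time: 21.12
tool_pos: [436.6, 134.7, 23.6]
tcp_rot: [3.14, -0.001, 0.868]
contact_force: [-0.7, 0.7, 0.8]
grip_width: 45.8
finger_force: 0.0
```

>>> apply_moves(
  motion="0 0 0 0; 0 0 0 0; 0 0 0 0; 0 0 0 0; 0 0 0 0; 0 0 0 0",
  fingers=-1,
)

```text
time: 21.88
tool_pos: [436.2, 134.5, 22.7]
tcp_rot: [3.141, -0.0, 0.868]
contact_force: [0.7, -0.9, -0.3]
grip_width: 8.9
finger_force: 30.0
```

>>> apply_moves(
  motion="0 0 -0.01 0; 0 0 -0.025 0; 0 0 -0.035 0; 0 0 -0.03 0; 0 0 0 0; 0 0 0 0",
)

```text
time: 22.62
tool_pos: [434.9, 134.4, 121.6]
tcp_rot: [-3.14, 0.002, 0.868]
contact_force: [-0.5, -0.6, -7.5]
grip_width: 9.1
finger_force: 30.0
```

```bash
python3 - <<'E'
from h import *
plan(slot('R',0,1),120,TR['R'][2]+np.pi/2)
E
```

```text
t 22.62 pos [434.9 134.4 121.6] yaw 0.868 q6 0.83 -> target [ 494.6 -300.9  120. ] 1.423 turn 31.8
-0.033 0.036 0 -3.5; -0.034 0.035 0 -3.5; -0.037 0.032 0.001 -3.5; -0.039 0.029 -0 -3.5; -0.04 0.028 -0 -3.5; -0.042 0.025 0 -3.5; -0.044 0.022 0 -3.5; -0.045 0.019 0 -3.5
-0.045 0.017 0.001 -4
```

>>> apply_moves(
  motion="-0.033 0.036 0 -3.5; -0.034 0.035 0 -3.5; -0.037 0.032 0.001 -3.5; -0.039 0.029 0 -3.5; -0.04 0.028 0 -3.5; -0.042 0.025 0 -3.5; -0.044 0.022 0 -3.5; -0.045 0.019 0 -3.5",
)

```text
time: 23.62
tool_pos: [487.7, -253.7, 119.3]
tcp_rot: [-3.138, -0.002, 1.359]
contact_force: [1.3, 0.0, -6.9]
grip_width: 8.9
finger_force: 30.0
```

>>> apply_moves(
  motion="-0.045 0.017 0.001 -4; 0 0 0 0; 0 0 0 0; 0 0 0 0",
)

```text
time: 24.12
tool_pos: [495.3, -298.9, 119.7]
tcp_rot: [-3.14, -0.001, 1.428]
contact_force: [-0.3, -0.6, -5.2]
grip_width: 8.9
finger_force: 30.0
```

```bash
python3 - <<'E'
from h import *
plan(slot('R',0,1),38,TR['R'][2]+np.pi/2,step=25)
E
```

```text
t 24.12 pos [ 495.3 -298.9  119.7] yaw 1.428 q6 -0.53 -> target [ 494.6 -300.9   38. ] 1.423 turn -0.3
-0.001 -0 0.02 0; -0 -0 0.021 0; -0.001 -0 0.02 0; -0 -0 0.021 0.5
```

>>> apply_moves(
  motion="-0.001 0 0.022 0; 0 0 0.022 0; -0.001 0 0.02 0; 0 0 0.014 0; 0 0 0.006 0; 0 0 0.001 0; 0 0 0 0; 0 0 0 0",
)

```text
time: 25.12
tool_pos: [495.8, -302.6, 36.4]
tcp_rot: [3.14, 0.001, 1.427]
contact_force: [-0.5, -0.3, -6.5]
grip_width: 8.7
finger_force: 30.0
```

>>> apply_moves(
  motion="0 0 0.002 0; 0 0 0.001 0; 0 0 0 0; 0 0 0 0",
)

```text
time: 25.62
tool_pos: [495.5, -302.4, 32.7]
tcp_rot: [3.142, -0.0, 1.427]
contact_force: [0.5, -0.1, -5.9]
grip_width: 9.1
finger_force: 30.0
```

>>> apply_moves(
  motion="0 0 0.001 0; 0 0 0.001 0; 0 0 0 0; 0 0 0 0",
)

```text
time: 26.12
tool_pos: [495.5, -302.3, 30.7]
tcp_rot: [-3.142, -0.0, 1.427]
contact_force: [-0.1, 0.3, -6.3]
grip_width: 8.8
finger_force: 30.0
```

>>> apply_moves(
  motion="0 0 0.001 0; 0 0 0.001 0; 0 0 0 0; 0 0 0 0",
)

```text
time: 26.62
tool_pos: [495.5, -302.4, 28.8]
tcp_rot: [3.141, 0.0, 1.427]
contact_force: [-0.8, -0.1, -3.8]
grip_width: 8.9
finger_force: 30.0
```

>>> apply_moves(
  motion="0 0 0.001 0; 0 0 0 0; 0 0 0 0",
)

```text
time: 27.0
tool_pos: [495.5, -302.4, 28.8]
tcp_rot: [3.141, 0.0, 1.427]
contact_force: [-2.8, 2.3, 5.4]
grip_width: 8.7
finger_force: 30.0
```

D is set down; release and go to F.

>>> apply_moves(
  motion="0 0 0 0; 0 0 0 0; 0 0 0 0; 0 0 0 0; 0 0 0 0",
  fingers=-0.35,
)

```text
time: 27.62
tool_pos: [495.5, -302.4, 27.6]
tcp_rot: [3.142, -0.0, 1.427]
contact_force: [0.1, -0.3, -0.4]
grip_width: 29.8
finger_force: 0.0
```

>>> apply_moves(
  motion="0 0 -0.015 0; 0 0 -0.035 0; 0 0 -0.04 0; 0 0 0 0; 0 0 0 0",
)

```text
time: 28.25
tool_pos: [495.3, -302.2, 117.9]
tcp_rot: [3.142, -0.0, 1.427]
contact_force: [-0.1, -0.5, -0.8]
grip_width: 30.0
finger_force: 0.0
```

```bash
python3 - <<'E'
from h import *
plan(gp(*BR['F']),115,BR['F'][2])
E
```

```text
t 28.25 pos [ 495.3 -302.2  117.9] yaw 1.427 q6 -0.54 -> target [ 450. -102.  115.] 0.615 turn -46.5
0.038 -0.015 0.001 9.5; 0.036 -0.021 0 9; 0.031 -0.026 0.001 9.5; 0.027 -0.031 0 9; 0.022 -0.035 0.001 9.5
```

>>> apply_moves(
  motion="0.038 -0.015 0.001 9.5; 0.036 -0.021 0 9; 0.031 -0.026 0.001 9.5; 0.027 -0.031 0 9; 0.022 -0.035 0.001 9.5; 0 0 0 0; 0 0 0 0; 0 0 0 0",
  fingers=0,
)

```text
time: 29.25
tool_pos: [450.0, -102.9, 114.4]
tcp_rot: [-3.141, 0.0, 0.615]
contact_force: [0.1, 0.7, 0.3]
grip_width: 45.5
finger_force: 0.0
```

```bash
python3 - <<'E'
from h import *
plan(gp(*BR['F']),22.5,BR['F'][2],step=30)
E
```

```text
t 29.25 pos [ 450.  -102.9  114.4] yaw 0.615 q6 0.56 -> target [ 450.  -102.    22.5] 0.615 turn -0.0
0 -0 0.023 0; 0 -0 0.023 0; 0 -0.001 0.023 0; 0.001 0 0.023 0
```

>>> apply_moves(
  motion="0 0 0.023 0; 0 0 0.03 0; 0 -0.001 0.028 0; 0 0 0.01 0; 0 0 0.001 0; 0 0 0 0; 0 0 0 0",
)

```text
time: 30.12
tool_pos: [449.8, -101.5, 23.5]
tcp_rot: [3.14, -0.001, 0.615]
contact_force: [-0.1, -0.5, 0.3]
grip_width: 46.2
finger_force: 0.0
```

>>> apply_moves(
  motion="0 0 0 0; 0 0 0 0; 0 0 0 0; 0 0 0 0; 0 0 0 0; 0 0 0 0",
  fingers=-1,
)

```text
time: 30.88
tool_pos: [449.4, -101.3, 22.8]
tcp_rot: [3.141, -0.0, 0.615]
contact_force: [0.4, -0.7, 0.6]
grip_width: 9.0
finger_force: 30.0
```

>>> apply_moves(
  motion="0 0 -0.01 0; 0 0 -0.025 0; 0 0 -0.035 0; 0 0 -0.03 0; 0 0 0 0; 0 0 0 0",
)

```text
time: 31.62
tool_pos: [448.2, -100.8, 121.6]
tcp_rot: [-3.14, 0.001, 0.615]
contact_force: [0.4, -0.3, -5.8]
grip_width: 8.5
finger_force: 30.0
```

```bash
python3 - <<'E'
from h import *
plan(slot('R',-1,1),120,TR['R'][2]+np.pi/2)
E
```

```text
t 31.62 pos [ 448.2 -100.8  121.6] yaw 0.615 q6 0.57 -> target [ 419.4 -289.7  120. ] 1.423 turn 46.3
-0.026 0.028 0 -9.5; -0.031 0.022 0.001 -9; -0.034 0.018 -0 -9.5; -0.036 0.012 0 -9; -0.038 0.006 0.001 -9.5
```

>>> apply_moves(
  motion="-0.026 0.028 0 -9.5; -0.031 0.022 0.001 -9; -0.034 0.018 0 -9.5; -0.036 0.012 0 -9; -0.038 0.006 0.001 -9.5; 0 0 0 0; 0 0 0 0; 0 0 0 0",
)

```text
time: 32.62
tool_pos: [420.4, -288.9, 120.0]
tcp_rot: [-3.14, -0.001, 1.427]
contact_force: [-0.3, -0.9, -5.6]
grip_width: 8.8
finger_force: 30.0
```

```bash
python3 - <<'E'
from h import *
plan(slot('R',-1,1),38,TR['R'][2]+np.pi/2,step=25)
E
```

```text
t 32.62 pos [ 420.4 -288.9  120. ] yaw 1.427 q6 -0.61 -> target [ 419.4 -289.7   38. ] 1.423 turn -0.2
-0 -0 0.02 0; -0 -0 0.021 0; -0.001 -0.001 0.02 0; 0 0 0.021 0
```

>>> apply_moves(
  motion="0 0 0.022 0; 0 0 0.022 0; -0.001 -0.001 0.02 0; 0 0 0.014 0; 0 0 0.006 0; 0 0 0.001 0; 0 0 0 0; 0 0 0 0",
)

```text
time: 33.62
tool_pos: [419.8, -291.3, 36.2]
tcp_rot: [3.141, 0.001, 1.427]
contact_force: [-0.4, 1.4, -5.2]
grip_width: 8.6
finger_force: 30.0
```

>>> apply_moves(
  motion="0 0 0.002 0; 0 0 0.002 0; 0 0 0.001 0; 0 0 0 0; 0 0 0 0",
)

```text
time: 34.25
tool_pos: [419.5, -291.1, 30.7]
tcp_rot: [3.142, -0.0, 1.427]
contact_force: [0.3, 0.5, -5.8]
grip_width: 9.0
finger_force: 30.0
```

>>> apply_moves(
  motion="0 0 0.001 0; 0 0 0 0; 0 0 0 0",
)

```text
time: 34.62
tool_pos: [419.5, -291.1, 29.7]
tcp_rot: [3.141, -0.0, 1.427]
contact_force: [-0.4, 0.1, -5.9]
grip_width: 8.5
finger_force: 30.0
```

>>> apply_moves(
  motion="0 0 0.001 0; 0 0 0 0; 0 0 0 0",
)

```text
time: 35.0
tool_pos: [419.6, -291.1, 28.8]
tcp_rot: [3.141, 0.0, 1.427]
contact_force: [0.3, -0.5, -4.1]
grip_width: 8.7
finger_force: 30.0
```

>>> apply_moves(
  motion="0 0 0.001 0; 0 0 0 0; 0 0 0 0",
)

```text
time: 35.38
tool_pos: [419.6, -291.1, 28.7]
tcp_rot: [3.141, 0.0, 1.427]
contact_force: [-3.2, 2.4, 6.7]
grip_width: 8.8
finger_force: 30.0
```

>>> apply_moves(
  motion="0 0 0 0; 0 0 0 0; 0 0 0 0; 0 0 0 0; 0 0 0 0",
  fingers=-0.35,
)

```text
time: 36.0
tool_pos: [419.5, -291.1, 27.6]
tcp_rot: [-3.142, -0.0, 1.427]
contact_force: [-0.2, 0.1, 0.2]
grip_width: 29.5
finger_force: 0.0
```

>>> apply_moves(
  motion="0 0 -0.015 0; 0 0 -0.035 0; 0 0 -0.05 0; 0 0 -0.05 0; 0.05 0 -0.02 0; 0.05 0 0 0; 0.05 0 0 0; 0.05 0 0 0",
)

```text
time: 37.0
tool_pos: [448.3, -91.6, 199.0]
tcp_rot: [3.14, 0.0, 1.426]
contact_force: [-0.0, 0.1, 0.4]
grip_width: 30.2
finger_force: 0.0
```

>>> apply_moves(
  motion="0.05 0 0 0; 0.03 0 0 0; 0 0 0 0; 0 0 0 0",
)

```text
time: 37.5
tool_pos: [459.7, -14.5, 198.3]
tcp_rot: [3.141, 0.0, 1.427]
contact_force: [0.9, -0.7, 0.9]
grip_width: 29.6
finger_force: 0.0
```

```bash
python3 - <<'E'
from h import *
c=bot.capture("top"); img=c["img"]; W=cloud(c,c["world_from_camera"])
a=cv2.resize(img[200:335,110:225],None,fx=3.4,fy=3.4,interpolation=2); b=cv2.resize(img[200:335,405:520],None,fx=3.4,fy=3.4,interpolation=2)
cv2.imwrite("pics/fin.png",np.hstack([a,b])); cv2.imwrite("pics/top2.png",img)
P=W.reshape(-1,3); P=P[~np.isnan(P[:,0])]
for t,(x,y,w) in TR.items():
    d=P[:,:2]-(x,y); lx=d[:,0]*np.cos(w)+d[:,1]*np.sin(w); ly=-d[:,0]*np.sin(w)+d[:,1]*np.cos(w)
    for i in(-1,0,1):
        Q=P[(abs(lx-76*i)<33)&(abs(ly)<48)&(P[:,2]<70)]; r=fit(Q,6)[:2]
        for f in r[:1]:
            e=np.array(f[2:4])-(x,y); print(t,i,f[0],r[1][0],"kind",f[1],"local",round(e[0]*np.cos(w)+e[1]*np.sin(w)-76*i,1),round(-e[0]*np.sin(w)+e[1]*np.cos(w),1),"yaw rel",round(f[4]-w,3))
for x,y in((575.9,120.8),(454.4,4)):
    print(fit(P[(np.hypot(P[:,0]-x,P[:,1]-y)<55)&(P[:,2]<65)])[0])
E
```

```text
L -1 3.707 4.626 kind -1 local -0.7 4.1 yaw rel 1.596
L 0 3.352 4.4 kind -1 local -1.0 1.4 yaw rel 1.598
L 1 3.426 4.527 kind -1 local 0.8 -2.2 yaw rel 1.598
R -1 3.464 4.51 kind 1 local -0.8 -0.3 yaw rel 1.566
R 0 3.265 4.237 kind 1 local 1.2 -2.0 yaw rel 1.555
R 1 3.526 4.278 kind 1 local -1.7 -5.7 yaw rel 1.545
(np.float64(2.453), 0, np.float64(574.7), np.float64(120.6), np.float64(-2.844))
(np.float64(3.737), -1, np.float64(487.7), np.float64(-3.1), np.float64(-0.305))
```

View pics/fin.png

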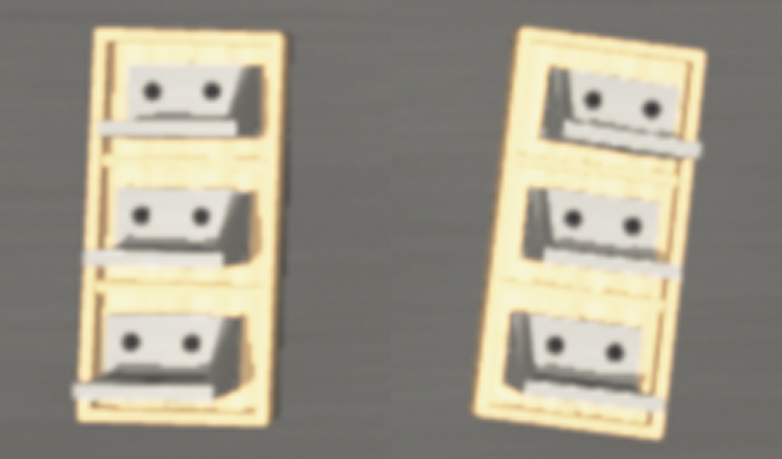

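Both trays are full: three left-hand brackets in the left crop (ribs at right, rows 90, 215 and 342) and three right-hand ones in the right crop (ribs at left, rows 100, 222 and 350). All stand flat in their own compartments and fit within about 6 mm of centre. The odd fit for E comes from the arm hovering over it. Handing in.

```bash
python3 -c "
from plant import bot
print(bot.close_job())"
```

```text
the job is handed in; nothing more can be done
None
```

Both left-hand and both right-hand brackets are set down flat in the trays matching their samples, and the job is handed in at about 38 s; one middle-rib bracket is confirmed unmoved, while the other was hidden by the arm in the last picture but unmoved when last seen and never touched.

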